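# Clear a hotel safe's code with the red reset button

### The arm

A 6-joint arm with a two-finger parallel gripper is mounted at the origin on the work surface. World frame = base frame: x ahead of the robot, y to its left, z up, the work surface at z = 0. Lengths are in m, angles in degrees, forces in N, time in s.
With the tool pointing down it reaches from about 0.35 to 0.875 m from the base axis. Payload 4.2 kg.
Tool frame: the origin (TCP) lies midway between the tips of the shut fingers; the grasp point (between the pads) lies 19 mm behind it; y points along the fingers, x is the direction in which the jaws open and shut, and the axes are right-handed (so a half turn about y gives the same grasp; the last joint's range is limited). The gripper opens to 87 mm and grips with 3 to 60 N. Pads are 19 mm wide; open, the fingers measure 117 mm over their backs; the gripper's body (75 mm by 190 mm) begins 51 mm behind the grasp point.
Start: joints at [-51.589, 22.042, 0.453, 0, -68.411, -14.817], TCP at [0.25, -0.573, 0.223] pointing down, gripper open.
Joint ranges: [-179.83, 179.83], [-69.29, 118.12], [-61.27, 80.66], [-181.25, 117.63], [-171.15, -9.14], [-177.46, 177.46]. Speed limits (degrees/s): [159.86, 159.86, 180, 180, 180, 180].

### API

Orientations are given as a 3x3 rotation matrix whose columns are the frame's x, y, z axes.
In Python, from station import * gives the robot as it stands.
- The arm moves only by the tool jog_arm, never from a script. Its argument "series" is a list of rows, each a list of 3 entries, a list of its own where there are three numbers: the shift along the tool's x, y, z in m, then the turn, a rotation vector about the tool's x, y, z in degrees, then the finger opening in m, from 0 to 0.087. A call has 1 to 10 rows; each row shifts and turns the commanded pose from where the row before left it, along the tool's axes as they then stand; what a row does not reach is not made up. A row lasts 1/8 s, in which the tool goes at most 62.5 mm and 10.7 degrees, less where a joint would pass 70% of its speed; a pose out of reach is approached as far as the arm can. A call is refused whole if a number of a shift passes 0.0625 or a number of a turn 10.7, either way. A call with a gripper value outside its range is refused whole. The fingers move at their own pace and stop on an object; the grip force is fixed at half the most. Time passes only in rows, so rows that do not move let the fingers close. It gives the time, the measured TCP pose, the force and the opening at its end, in the units of the state.
- sense(): the state, without advancing time (a new reading comes with each control period).
- capture(name): name is "scene" or "top" or "wrist"; returns the picture (420x560x3 uint8, red, green, blue); there is no depth.
- camera_info(name): a dict with "fx", "fy", "cx", "cy" (pixels), "rvec" (rotation vector, rad) and "tvec" (3), from world to camera coordinates, as OpenCV has them. Camera axes: x right, y down, z forward; pixel columns grow to the right and rows downward; lengths in m; the calibration is good to about 2 mm. A picture is of the moment at which its call begins: read the wrist's pose just before it. camera_info takes no time and is no camera call; for the wrist camera it gives the pose at the moment of the call.
- finish_job(): hands the job in, once; it reports no verdict.
The state is a dict: "time_s": time; "joints": joint angles; "joint_velocities": joint speeds; "effort": joint torques, N m; "tcp_pos": TCP position; "ee_rot": TCP orientation; "wrist_force": force on the tool from outside, world axes, zero at the start; "moment": the same for the moment, N m; "gripper_width": opening from 0.0 (shut) to 1.0 (fully open).
Only numpy, scipy, OpenCV 4.12 (cv2) and the standard library are available. Lean on these libraries where they do the work, as an engineer would, in place of code of your own. Each camera call takes 0.05 s, during which the arm holds its last target. There are 200 camera calls.

### The job

The hotel safe door lies face down on the bench so that its old code can be cleared: with the fingertips press the red reset button on the back of the door gently all the way in, keep it in for at least two seconds, then let it spring out again and take the hand well clear. Do not press the white light switch, do not shift or lift the door or push its bolts in, and do not touch the four loose parts lying on it and beside it; nothing is to be picked up.

Things in the scene. Friction and masses are not known exactly. Their poses are not given: they have to be found in the camera images.
- reset_button (a joint): Travel of the red reset button, a slide straight down into the door: 0 m sprung out, 0.006 m fully in against its stop. The spring pushes back with about 1.5 N at first and 5 N fully in, and returns the button when released; it does not latch.
- reset_top (a point): Centre of the top of the red reset button: upright round red cap, 16 mm across, in a steel collar 23 mm across and 3 mm high. Out, this point is 12 mm above the flat grey cover and 57 mm above the bench; fully in, 6 mm above the cover. In door axes it lies at x -12, y +42 mm. The battery box is 58 mm off; no loose part within 45 mm. Moves down with the button.
- light_switch (a joint): Travel of the white (ivory) interior-light switch, same size and spring as the reset button: 0 m out, 0.006 m fully in. To be left alone.
- light_top (a point): Centre of the top face of the white light switch, 84 mm from the red button across the door (to its -y side), otherwise the same.
- door: Hotel safe door, loose, face down, 3.6 kg, turned any way. Origin: centre of its underside, on the bench; z up; x along its 420 mm length to the edge with the bolts, y along its 190 mm width. Grey cover 350 x 160 mm, its flat top 45 mm above the bench, carries a black battery box (80 x 120 x 12 mm, at x -110), both buttons, an ivory LED strip (5 mm high, at y -66) and a black port.
- bolt_ends (a point): Midpoint between the ends of the two round steel bolts (18 mm thick, 90 mm apart, 26 mm above the bench) that stand out 15 mm past the door's +x edge. They slide in if pushed; they are to stay out.
- lug: Copper grounding lug, loose, lying on the door's cover: flat eye and round barrel, 36 x 14 x 11 mm, its length along x. Origin: under its middle.
- foot_pad: Black rubber foot pad, loose, standing on the door's cover: 26 mm across, 11 mm high. Origin: centre of its underside.
- tongue: Silver steel deadbolt tongue, loose on the bench beside the door: 92 x 28 x 16 mm with its dark tail, length along x. Origin: under its middle.
- key_frame: Teal plastic keycap frame with ivory keycaps, loose on the bench on the door's other long side: 88 x 67 x 11 mm. Origin: centre of its underside.

How it is judged:
By the outcome, as a careful person would: the job done as asked, in the order asked, and still so for the second after the job is handed in, with the robot touching nothing.
It also fails if it takes over 34 s, if anything falls off the work surface, if the arm or the gripper's body presses on something with over 40 N, if the wrist force passes 120 N, or if a joint passes its speed limit or range.

## Working session

There is one attempt and no reset: what is moved stays moved. The work goes in short steps, Python scripts to look and compute and a tool call to move; the robot and the scene stay as the last step left them, time stands still between calls to the robot, and variables do not carry over. Pictures are saved under pics/ and viewed, about 8 in all and at most 12, crops included, and the job is handed in when it is done.

Besides the shell and the picture viewer there is one more tool, called after "Emit:" by a JSON object that holds its "fn" and its "kwargs". jog_arm: Moves the arm, as the interface text tells. Its arguments: {"type":"object","properties":{"series":{"type":"array","items":{"type":"array"}}},"required":["series"]}

```bash
mkdir -p pics
cat > h.py <<'E'
from station import *
import numpy as np, cv2
def snap(n,f):
    s=sense(); ci=camera_info(n); im=capture(n); cv2.imwrite(f,cv2.cvtColor(im,cv2.COLOR_RGB2BGR)); return im,ci
def ray(ci,u,v,z):
    R=cv2.Rodrigues(np.array(ci["rvec"],float))[0]; t=np.array(ci["tvec"],float).ravel()
    d=R.T@np.array([(u-ci["cx"])/ci["fx"],(v-ci["cy"])/ci["fy"],1]); c=-R.T@t
    return c+d*(z-c[2])/d[2]
def proj(ci,p):
    R=cv2.Rodrigues(np.array(ci["rvec"],float))[0]; q=R@np.array(p)+np.array(ci["tvec"],float).ravel()
    return ci["fx"]*q[0]/q[2]+ci["cx"],ci["fy"]*q[1]/q[2]+ci["cy"]
E
python3 - <<'E'
from h import *
a,ci=snap("top","pics/top.png"); b,cj=snap("scene","pics/scene.png")
s=sense(); print(s["time_s"],s["tcp_pos"],np.round(s["ee_rot"],3),s["gripper_width"],s["wrist_force"])
h=cv2.cvtColor(a,cv2.COLOR_RGB2HSV)
m=(((h[...,0]<6)|(h[...,0]>174))&(h[...,1]>150)&(h[...,2]>80)).astype(np.uint8)
n,l,st,c=cv2.connectedComponentsWithStats(m)
for i in range(1,n):
    if st[i,4]>8: print(st[i],c[i],ray(ci,*c[i],.057))
E
```

```text
0.1 [ 0.24997234 -0.57226819  0.2215747 ] [[-0.4   -0.001 -0.916]
 [ 0.916  0.002 -0.4  ]
 [ 0.002 -1.     0.   ]] 0.9969055677730246 [-0.57800616  1.02797629  0.1121803 ]
[381 238   6   6  29] [383.27586207 240.4137931 ] [ 0.4774935  -0.17731177  0.057     ]
```

View pics/top.png

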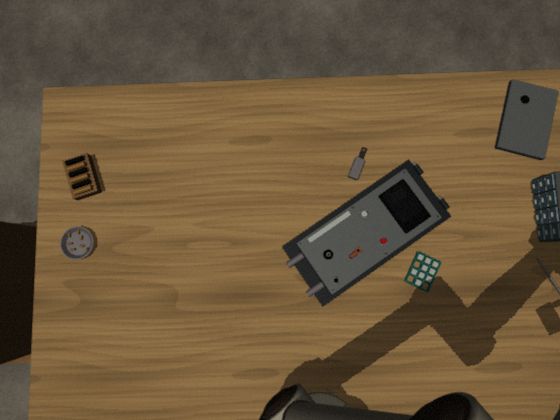

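The top view shows the door with its bolts at lower left (about 295,260 and 315,290). The red button is at (383,240), the white switch at (364,213) and the battery box at (405,205). The layout matches the door axes given. Next I move above the red button and shut the fingers.

Emit:
{"fn": "jog_arm", "kwargs": {"series": [[[0.027, 0.006, -0.0365], [0, 0, 0], 0], [[0.027, 0.006, -0.0365], [0, 0, 0], 0], [[0.027, 0.006, -0.0365], [0, 0, 0], 0], [[0.027, 0.006, -0.0365], [0, 0, 0], 0], [[0.027, 0.006, -0.0365], [0, 0, 0], 0], [[0.027, 0.006, -0.0365], [0, 0, 0], 0], [[0.027, 0.006, -0.0365], [0, 0, 0], 0], [[0.027, 0.006, -0.0365], [0, 0, 0], 0], [[0.027, 0.006, -0.0365], [0, 0, 0], 0], [[0.027, 0.006, -0.0365], [0, 0, 0], 0]]}}

```text
time_s: 1.35
tcp_pos: [0.4769, -0.1778, 0.1621]
ee_rot: [[-0.4, -0.0, -0.916], [0.916, 0.0, -0.4], [0.0, -1.0, 0.0]]
wrist_force: [1.0, -0.7, -0.1]
gripper_width: 0.017
```

Emit:
{"fn": "jog_arm", "kwargs": {"series": [[[0, 0, 0], [0, 0, 0], 0], [[0, 0, 0], [0, 0, 0], 0], [[0, 0, 0], [0, 0, 0], 0]]}}

```text
time_s: 1.72
tcp_pos: [0.4761, -0.18, 0.1626]
ee_rot: [[-0.399, -0.0, -0.917], [0.917, -0.0, -0.399], [0.0, -1.0, 0.0]]
wrist_force: [-0.1, 0.5, 0.5]
gripper_width: 0.004
```

```bash
cat > look.py <<'E'
from h import *
import sys
k=sys.argv[1]
s=sense(); a,ci=snap("wrist",f"pics/w{k}.png")
print(s["time_s"],s["tcp_pos"],np.round(s["ee_rot"],3).tolist(),s["gripper_width"],np.round(s["wrist_force"],2))
h=cv2.cvtColor(a,cv2.COLOR_RGB2HSV)
m=(((h[...,0]<6)|(h[...,0]>174))&(h[...,1]>150)&(h[...,2]>80)).astype(np.uint8)
n,l,st,c=cv2.connectedComponentsWithStats(m)
for i in range(1,n):
    if st[i,4]>30:
        p=ray(ci,*c[i],.057); d=p-s["tcp_pos"]
        print(st[i],c[i],p,"tool shift",np.array(s["ee_rot"]).T@d)
print("tcp px",proj(ci,s["tcp_pos"]))
E
python3 look.py 1
```

```text
1.725 [ 0.47608038 -0.1799578   0.16257242] [[-0.399, -0.0, -0.917], [0.917, -0.0, -0.399], [0.0, -1.0, 0.0]] 0.003955338668773117 [-0.06  0.48  0.46]
[267 198  18  20 285] [275.35438596 207.92631579] [ 0.47561211 -0.18070535  0.057     ] tool shift [-0.00050297  0.10557252  0.0007106 ]
tcp px (np.float64(276.1452697870705), np.float64(265.4812293122051))
```

View pics/w1.png

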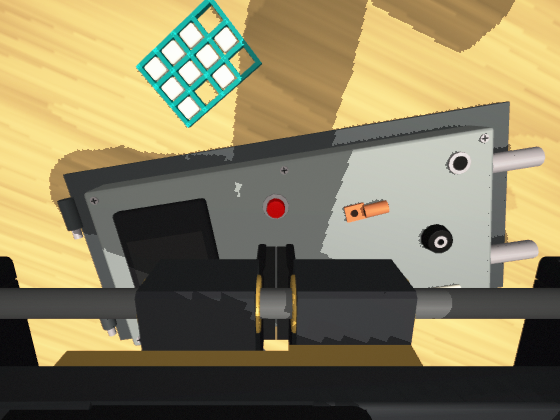

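The wrist view shows the red cap at (275,208), nothing around it in the way, and the shut fingertips within 1 mm of it laterally. The lug at (367,210) is well clear. The top-view and wrist estimates agree to about 3 mm. Now I descend.

Emit:
{"fn": "jog_arm", "kwargs": {"series": [[[0, 0.025, 0], [0, 0, 0], 0], [[0, 0.025, 0.0005], [0, 0, 0], 0], [[0, 0.025, 0], [0, 0, 0], 0], [[0, 0.014, 0], [0, 0, 0], 0], [[0, 0.006, 0], [0, 0, 0], 0], [[0, 0.003, 0], [0, 0, 0], 0], [[0, 0, 0], [0, 0, 0], 0], [[0, 0, 0], [0, 0, 0], 0]]}}

```text
time_s: 2.78
tcp_pos: [0.4766, -0.1794, 0.0652]
ee_rot: [[-0.4, 0.001, -0.916], [0.916, -0.0, -0.4], [-0.001, -1.0, -0.001]]
wrist_force: [0.0, 0.2, -0.5]
gripper_width: 0.009
```

```bash
python3 look.py 2
python3 - <<'E'
from h import *
im=cv2.imread("pics/w2.png")[130:330,180:380]; cv2.imwrite("pics/w2c.png",cv2.resize(im,None,fx=3,fy=3))
E
```

```text
2.775 [ 0.47660297 -0.17942507  0.0651736 ] [[-0.4, 0.001, -0.916], [0.916, -0.0, -0.4], [-0.001, -1.0, -0.001]] 0.008848550690281384 [ 0.05  0.22 -0.54]
[266 241  20  30 133] [275.22556391 248.98496241] [ 0.47135766 -0.18228453  0.057     ] tool shift [-0.00051448  0.00816686  0.00596115]
tcp px (np.float64(276.16333492505316), np.float64(265.4787625284447))
```

View pics/w2c.png

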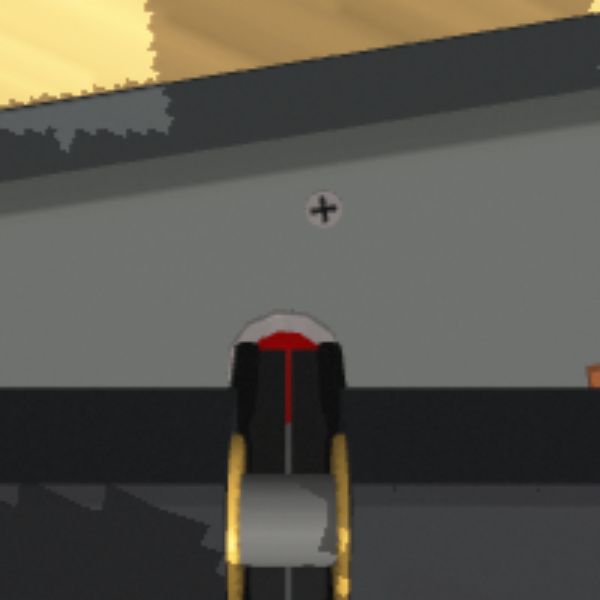

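The close crop shows the red cap centred left–right under the shut fingertips, with about 1 mm showing at the far side. Only cap and collar lie beneath the tips. I press slowly.

Emit:
{"fn": "jog_arm", "kwargs": {"series": [[[0, 0.003, 0], [0, 0, 0], 0], [[0, 0.003, 0.0005], [0, 0, 0], 0], [[0, 0.002, 0], [0, 0, 0], 0], [[0, 0.001, 0], [0, 0, 0], 0], [[0, 0.001, 0], [0, 0, 0], 0], [[0, 0.001, 0], [0, 0, 0], 0], [[0, 0.001, 0], [0, 0, 0], 0], [[0, 0, 0], [0, 0, 0], 0], [[0, 0, 0], [0, 0, 0], 0]]}}

```text
time_s: 3.95
tcp_pos: [0.4755, -0.1796, 0.0526]
ee_rot: [[-0.4, -0.0, -0.916], [0.916, 0.0, -0.4], [0.0, -1.0, 0.0]]
wrist_force: [-1.1, 1.2, 4.7]
gripper_width: 0.004
```

Emit:
{"fn": "jog_arm", "kwargs": {"series": [[[0, 0.001, 0], [0, 0, 0], 0], [[0, 0.0005, 0], [0, 0, 0], 0], [[0, 0, 0], [0, 0, 0], 0], [[0, 0, 0], [0, 0, 0], 0]]}}

```text
time_s: 4.45
tcp_pos: [0.4755, -0.1796, 0.0514]
ee_rot: [[-0.4, -0.0, -0.916], [0.916, -0.0, -0.4], [0.0, -1.0, 0.0]]
wrist_force: [-3.7, 2.2, 6.8]
gripper_width: 0.005
```

Emit:
{"fn": "jog_arm", "kwargs": {"series": [[[0, 0.0005, 0], [0, 0, 0], 0], [[0, 0.0005, 0], [0, 0, 0], 0], [[0, 0, 0], [0, 0, 0], 0], [[0, 0, 0], [0, 0, 0], 0]]}}

```text
time_s: 4.95
tcp_pos: [0.4755, -0.1796, 0.0513]
ee_rot: [[-0.401, -0.0, -0.916], [0.916, -0.0, -0.401], [-0.0, -1.0, 0.0]]
wrist_force: [-5.4, 3.0, 14.1]
gripper_width: 0.003
```

It is against the stop: z stays at 51.3 mm while the force rises to 14 N. I ease off slightly and hold.

Emit:
{"fn": "jog_arm", "kwargs": {"series": [[[0, -0.0003, 0], [0, 0, 0], 0], [[0, 0, 0], [0, 0, 0], 0], [[0, 0, 0], [0, 0, 0], 0], [[0, 0, 0], [0, 0, 0], 0], [[0, 0, 0], [0, 0, 0], 0], [[0, 0, 0], [0, 0, 0], 0], [[0, 0, 0], [0, 0, 0], 0], [[0, 0, 0], [0, 0, 0], 0], [[0, 0, 0], [0, 0, 0], 0], [[0, 0, 0], [0, 0, 0], 0]]}}

```text
time_s: 6.2
tcp_pos: [0.4755, -0.1796, 0.0513]
ee_rot: [[-0.401, -0.0, -0.916], [0.916, -0.0, -0.401], [-0.0, -1.0, 0.0]]
wrist_force: [-4.3, 3.3, 11.0]
gripper_width: 0.002
```

Emit:
{"fn": "jog_arm", "kwargs": {"series": [[[0, 0, 0], [0, 0, 0], 0], [[0, 0, 0], [0, 0, 0], 0], [[0, 0, 0], [0, 0, 0], 0], [[0, 0, 0], [0, 0, 0], 0], [[0, 0, 0], [0, 0, 0], 0], [[0, 0, 0], [0, 0, 0], 0], [[0, 0, 0], [0, 0, 0], 0], [[0, 0, 0], [0, 0, 0], 0], [[0, 0, 0], [0, 0, 0], 0], [[0, 0, 0], [0, 0, 0], 0]]}}

```text
time_s: 7.45
tcp_pos: [0.4755, -0.1796, 0.0513]
ee_rot: [[-0.401, -0.0, -0.916], [0.916, -0.0, -0.401], [-0.0, -1.0, 0.0]]
wrist_force: [-4.6, 2.1, 11.2]
gripper_width: 0.005
```

Emit:
{"fn": "jog_arm", "kwargs": {"series": [[[0, 0, 0], [0, 0, 0], 0], [[0, 0, 0], [0, 0, 0], 0], [[0, 0, 0], [0, 0, 0], 0], [[0, 0, 0], [0, 0, 0], 0]]}}

```text
time_s: 7.95
tcp_pos: [0.4755, -0.1796, 0.0513]
ee_rot: [[-0.401, -0.0, -0.916], [0.916, -0.0, -0.401], [-0.0, -1.0, 0.0]]
wrist_force: [-3.4, 2.2, 11.6]
gripper_width: 0.003
```

Held fully in for 3 s. Now I raise slowly and then move well clear.

Emit:
{"fn": "jog_arm", "kwargs": {"series": [[[0, -0.002, 0], [0, 0, 0], 0], [[0, -0.002, 0], [0, 0, 0], 0], [[0, -0.003, 0], [0, 0, 0], 0], [[0, -0.005, 0], [0, 0, 0], 0], [[0, -0.015, 0], [0, 0, 0], 0], [[0, -0.03, 0], [0, 0, 0], 0], [[0, -0.03, 0], [0, 0, 0], 0], [[0, -0.03, 0], [0, 0, 0], 0], [[0, -0.02, 0], [0, 0, 0], 0], [[0, 0, 0], [0, 0, 0], 0]]}}

```text
time_s: 9.2
tcp_pos: [0.477, -0.1798, 0.1897]
ee_rot: [[-0.4, 0.006, -0.916], [0.916, -0.001, -0.4], [-0.003, -1.0, -0.005]]
wrist_force: [-0.2, 0.5, -0.4]
gripper_width: 0.008
```

Emit:
{"fn": "jog_arm", "kwargs": {"series": [[[-0.02, 0, 0.02], [0, 0, 0], 0], [[-0.03, 0, 0.03], [0, 0, 0], 0], [[-0.03, 0, 0.03], [0, 0, 0], 0], [[-0.03, 0, 0.03], [0, 0, 0], 0], [[-0.03, 0, 0.03], [0, 0, 0], 0], [[-0.03, 0, 0.03], [0, 0, 0], 0], [[-0.03, 0, 0.03], [0, 0, 0], 0], [[0, 0, 0], [0, 0, 0], 0], [[0, 0, 0], [0, 0, 0], 0], [[0, 0, 0], [0, 0, 0], 0]]}}

```text
time_s: 10.45
tcp_pos: [0.3728, -0.442, 0.1871]
ee_rot: [[-0.401, -0.0, -0.916], [0.916, 0.0, -0.401], [0.001, -1.0, 0.0]]
wrist_force: [0.5, 0.1, -0.2]
gripper_width: 0.006
```

Run:
```python
from h import *
a,ci=snap("top","pics/top2.png"); o=cv2.imread("pics/top.png"); n=cv2.imread("pics/top2.png")
s=sense(); print(s["time_s"],s["tcp_pos"],np.round(s["wrist_force"],2))
d=cv2.absdiff(o,n).max(2)[140:310,270:460]; print("max/cnt>40 changed in door region",d.max(),(d>40).sum())
w=lambda i:cv2.resize(i[140:310,270:460],None,fx=2.1,fy=2.1,interpolation=cv2.INTER_CUBIC)
cv2.imwrite("pics/cmp.png",np.hstack([w(o),w(n)]))
```

```text
10.5 [ 0.37289815 -0.4420082   0.18731006] [-0.48  0.37  0.25]
max/cnt>40 changed in door region 74 1442
```

View pics/cmp.png

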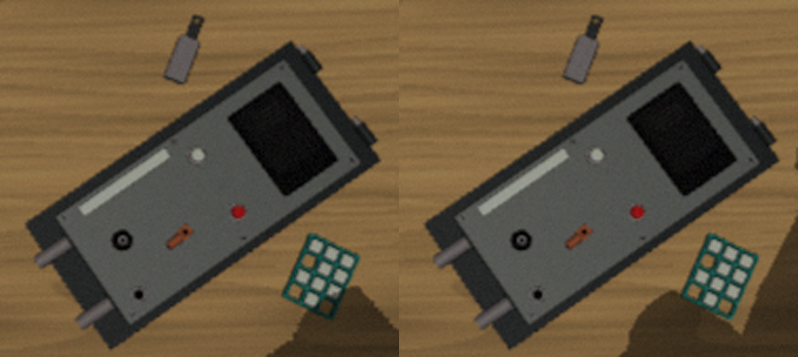

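The before and after crops match: the door, bolts, lug, pad, tongue and key frame are unmoved, and only the arm's shadow differs. The hand is clear.

```bash
python3 -c "from station import *; print(finish_job())"
```

```text
the job is handed in; nothing more can be done
None
```

I pressed the red reset button all the way in, held it for about 3 s, let it spring out and handed the job in at about 10.5 s.

- **Press:** with the shut fingertips, the button met its stop at z = 51.3 mm, against 51 mm expected. The force rose to about 14 N there, and I held it in at about 11 N. The side force reached about 6 N, and the door did not move.
- **Release:** I raised the hand slowly and then moved it about 28 cm to the side and 19 cm up. The wrist force read about zero afterwards.
- **Last checks:** the before and after top views show the door, bolts, white switch and all four loose parts where they were. A pixel-difference count over the door area was not zero (1442 pixels). In the side-by-side view the only difference I could see was the arm's shadow.
- **Not measured:** I did not separately measure that the button came all the way back out. The top view shows the red cap looking as it did before the press.

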